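# Change over the drill batteries on the chargers

### The job

Change over the batteries: swap the charged teal pack on the teal charger with the flat pack in the teal dock, and likewise the orange pair, so that each flat pack ends on the charger of its own colour and each charged one in the dock of its own colour, all upright and fully down in their wells. A well takes one pack at a time; the bare wooden dock is free for parking a pack on the way. Lower the packs in rather than dropping them, and never put one on the charger of the other colour.

Things in the scene. Friction and masses are not known exactly. Their poses are not given: they have to be found in the camera images.
- teal_charged: Pack, teal cap, gauge on top: 4 green lamps (charged); starts on teal charger. Loose, 0.19 kg, 78 mm tall, stem down. Origin: centre of stem's underside, z up. Black stem 40 (x) by 30 (y) mm up to z = 40, lowest 6 mm stepped in 3 mm; body 60 (x) by 46 (y) mm, z = 40 to 78, coloured above 66. Grip the body from above across y. Fits a well either way round.
- teal_flat: Pack, teal cap, gauge on top: 1 red lamp, 3 grey (flat); starts in teal dock. Loose, 0.19 kg, 78 mm tall, stem down. Origin: centre of stem's underside, z up. Black stem 40 (x) by 30 (y) mm up to z = 40, lowest 6 mm stepped in 3 mm; body 60 (x) by 46 (y) mm, z = 40 to 78, coloured above 66. Grip the body from above across y. Fits a well either way round.
- orange_charged: Pack, orange cap, gauge on top: 4 green lamps (charged); starts on orange charger. Loose, 0.19 kg, 78 mm tall, stem down. Origin: centre of stem's underside, z up. Black stem 40 (x) by 30 (y) mm up to z = 40, lowest 6 mm stepped in 3 mm; body 60 (x) by 46 (y) mm, z = 40 to 78, coloured above 66. Grip the body from above across y. Fits a well either way round.
- orange_flat: Pack, orange cap, gauge on top: 1 red lamp, 3 grey (flat); starts in orange dock. Loose, 0.19 kg, 78 mm tall, stem down. Origin: centre of stem's underside, z up. Black stem 40 (x) by 30 (y) mm up to z = 40, lowest 6 mm stepped in 3 mm; body 60 (x) by 46 (y) mm, z = 40 to 78, coloured above 66. Grip the body from above across y. Fits a well either way round.
- charger_teal: Teal charger, fixed. Origin: on the bench under its well's centre; x points from the well to the raised rear. Housing x = -49 to 105 mm, 98 wide (y); deck z = 50, rear (x > 48) z = 58. Well 46 (x) by 36 (y) mm, 36 deep, bevelled rim, floor at z = 14: a seated pack's origin is there on the well axis, pack x along charger x (or reversed).
- charger_orange: Orange charger, fixed. Origin: on the bench under its well's centre; x points from the well to the raised rear. Housing x = -49 to 105 mm, 98 wide (y); deck z = 50, rear (x > 48) z = 58. Well 46 (x) by 36 (y) mm, 36 deep, bevelled rim, floor at z = 14: a seated pack's origin is there on the well axis, pack x along charger x (or reversed).
- dock_teal: Dock, fixed beech block with teal border on top and teal front. Origin: on the bench under its well's centre. 94 (x) by 82 (y) mm, 45 high. Well 46 (x) by 36 (y) mm, 36 deep, bevelled rim, floor at z = 9: a seated pack's origin is there on the well axis, pack x along dock x (or reversed).
- dock_orange: Dock, fixed beech block with orange border on top and orange front. Origin: on the bench under its well's centre. 94 (x) by 82 (y) mm, 45 high. Well 46 (x) by 36 (y) mm, 36 deep, bevelled rim, floor at z = 9: a seated pack's origin is there on the well axis, pack x along dock x (or reversed).
- dock_spare: Dock, fixed beech block all bare wood, empty: the spare place. Origin: on the bench under its well's centre. 94 (x) by 82 (y) mm, 45 high. Well 46 (x) by 36 (y) mm, 36 deep, bevelled rim, floor at z = 9: a seated pack's origin is there on the well axis, pack x along dock x (or reversed).
Not all that is in view belongs to the job. Leave any pink look-alike of the charger_orange alone.

How it is judged:
By the outcome, as a careful person would: the job done as asked, in the order asked, and still so for the second after the job is handed in, with the robot touching nothing.
It also fails if it takes over 125 s, if anything falls off the work surface, if the arm or the gripper's body presses on something with over 40 N, if the wrist force passes 120 N, or if a joint passes its speed limit or range.

### The arm

A 6-joint arm with a two-finger parallel gripper is mounted at the origin on the work surface. World frame = base frame: x ahead of the robot, y to its left, z up, the work surface at z = 0. Lengths are in mm, angles in rad, forces in N, time in s.
With the tool pointing down it reaches from about 250 to 775 mm from the base axis. Payload 8.9 kg.
Tool frame: the origin (TCP) lies on the centre line of the jaws, within the pads' length; the fingertips stand 22 mm ahead of it and the grasp point (between the pads) lies 3 mm ahead of it; z points along the fingers, y is the line along which they close (so a half turn about z gives the same grasp; the last joint's range is limited). The gripper opens to 85 mm and grips with 20 to 120 N. Pads are 22 mm wide; open, the fingers measure 114 mm over their backs; the gripper's body (76 mm by 85 mm) begins 54 mm behind the grasp point. The pads swing forward as they close: fully open they stand 13 mm farther back than shut.
Start: joints at [1.004, 0.291, -0.153, 1.127, 0, 1.431], TCP at [217.801, 477.689, 227.705] pointing down, gripper open.
Joint ranges: [-2.52, 2.52], [-0.91, 1.74], [-1.3, 1.37], [-1.96, 2.02], [-1.52, 1.47], [-3.14, 3.14]. Speed limits (rad/s): [2.22, 2.22, 2.79, 3.14, 3.14, 3.14].

### API

Orientations are given as a unit quaternion [x, y, z, w].
In Python, from workcell import manip, optics, workorder gives the robot as it stands. The module is installed in compiled form; this text tells all that it offers.
- The arm moves only by the shell command python3 -m handwheel 'ROWS' [FORCE]. ROWS is a JSON object whose one key "deltas" holds one flat list of numbers, 7 for each row, row after row: the finger opening in cm, from 0 to 8.54, then the shift along the world's x, y, z in cm, then the turn, a rotation vector about the world's x, y, z in rad. In form: {"deltas": [fingers, dx, dy, dz, wx, wy, wz, fingers, dx, dy, dz, wx, wy, wz, ...]}. A call has 1 to 20 rows; each row is the pose to reach, as a shift and turn from the pose commanded when the call began; what a row does not reach only later rows make up. A row lasts 1/10 s, in which the tool goes at most 50 mm and 8.59 degrees, less where a joint would pass 70% of its speed; a pose out of reach is approached as far as the arm can. A call with a gripper value outside its range is refused whole. The fingers move at their own pace and stop on an object; FORCE is the grip in N (left out, the last holds). Time passes only in rows, so rows that repeat a pose let the fingers close. It gives the time, the measured TCP pose, the force, the opening and the grip force at its end, in the units of the state.
- manip.state(): the state, without advancing time (a new reading comes with each control period).
- optics.camera(name): name is "scene" or "top" or "wrist"; returns a dict with "frame" (480x640x3 uint8, blue, green, red), "fx", "fy", "cx", "cy" (pixels), "k1" (the pictures are not rectified: a ray, as slopes to the right and down, at radius r is drawn at 1 + k1 r^2 times it, then the intrinsics apply), "R" (3x3) and "t" (3): a world point X has camera coordinates R X + t. Camera axes: x right, y down, z forward; pixel columns grow to the right and rows downward; lengths in mm; the calibration is good to about 2 mm. A picture is of the moment at which its call begins. There is no depth.
- workorder.sign_off(): hands the job in; it is judged then, once.
The state is a dict: "clock": time; "q": joint angles; "qd": joint speeds; "tau": joint torques, N m; "tcp_pos": TCP position; "eef_rot": TCP orientation; "contact_force": force on the tool from outside, world axes, zero at the start; "torque": the same for the moment, N m; "finger_gap": finger opening in mm; "finger_force": force on a finger pad.
Only numpy, scipy, OpenCV 4.12 (cv2) and the standard library are available. Lean on these libraries where they do the work, as an engineer would, in place of code of your own. Each camera call takes 0.05 s, during which the arm holds its last target. There are 200 camera calls.

## Working session

There is one attempt and no reset: what is moved stays moved. The work goes in short steps, Python scripts to look and compute and a shell command to move; the robot and the scene stay as the last step left them, time stands still between calls to the robot, and variables do not carry over. Pictures are saved under pics/ and viewed, at most 16 in all, crops included, and the job is handed in when it is done.

```bash
mkdir -p pics
python3 - <<'E'
from workcell import manip, optics
import cv2,numpy as np
for n in ["scene","top","wrist"]:
    c=optics.camera(n); cv2.imwrite(f"pics/{n}0.png",c["frame"])
    print(n,{k:(np.round(v,3).tolist()) for k,v in c.items() if k!="frame"})
s=manip.state();print(s)
E
```

```text
scene {'fx': 591.315, 'fy': 591.315, 'cx': 320.959, 'cy': 239.829, 'k1': -0.175, 'R': [[-0.837, 0.547, -0.022], [0.324, 0.463, -0.825], [-0.441, -0.697, -0.565]], 't': [369.747, -125.145, 1503.645]}
top {'fx': 470.244, 'fy': 470.244, 'cx': 307.796, 'cy': 228.785, 'k1': -0.11, 'R': [[0.002, -1.0, -0.027], [-0.997, 0.0, -0.076], [0.076, 0.027, -0.997]], 't': [44.138, 470.694, 1046.389]}
wrist {'fx': 346.124, 'fy': 346.124, 'cx': 318.106, 'cy': 242.092, 'k1': -0.048, 'R': [[0.415, 0.91, -0.001], [0.871, -0.397, 0.29], [0.263, -0.121, -0.957]], 't': [-523.651, -38.299, 378.584]}
{'clock': 0.15, 'q': array([ 1.00372448e+00,  2.91122916e-01, -1.53906971e-01,  1.12672928e+00,
        3.16480896e-05,  1.43150064e+00]), 'qd': array([ 0.00241841, -0.00169534,  0.00182937,  0.00129434, -0.00117476,
       -0.00133517]), 'tau': array([ 2.29363228e-03, -5.37371314e+01,  3.31521177e+01,  1.14280335e-02,
       -1.16908163e-04, -1.89522672e-05]), 'tcp_pos': array([217.60524195, 477.42447452, 227.29593424]), 'eef_rot': array([ 2.12260960e-01,  9.77212900e-01, -4.46231258e-04, -1.81364017e-04]), 'contact_force': array([-0.13632074,  0.13587513, -0.41219733]), 'torque': array([ 0.02258447, -0.07133994, -0.02124749]), 'finger_force': 0.0, 'finger_gap': 85.43317159856157}
```

View pics/top0.png

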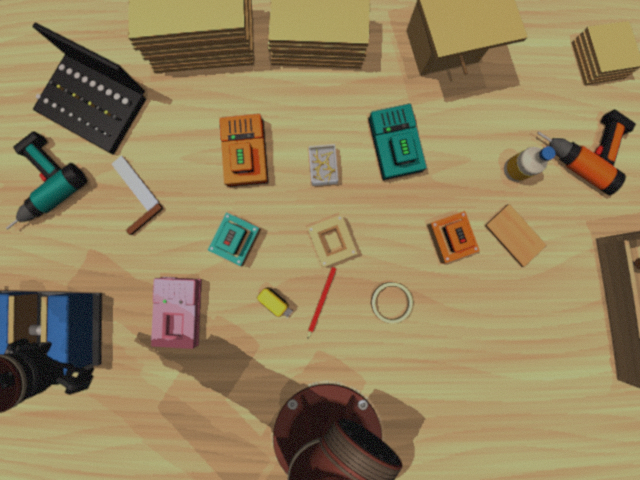

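View pics/scene0.png

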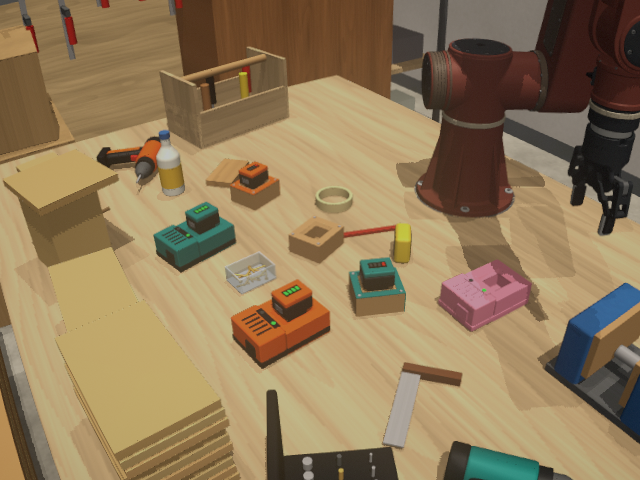

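```bash
cat > h.py <<'E'
import numpy as np,cv2
from workcell import manip, optics
def cam(n,save=None):
    c=optics.camera(n); c["R"]=np.array(c["R"]);c["t"]=np.array(c["t"])
    if save: cv2.imwrite("pics/"+save,c["frame"])
    return c
def ray(c,p):
    K=np.array([[c["fx"],0,c["cx"]],[0,c["fy"],c["cy"]],[0,0,1.]])
    u=cv2.undistortPoints(np.array(p,float).reshape(-1,1,2),K,np.array([c["k1"],0,0,0,0.])).reshape(-1,2)
    d=np.c_[u,np.ones(len(u))]@c["R"]
    return -c["R"].T@c["t"],d/np.linalg.norm(d,axis=1)[:,None]
def plane(c,p,z):
    o,d=ray(c,p); return o+d*((z-o[2])/d[:,2])[:,None]
def project(c,X):
    K=np.array([[c["fx"],0,c["cx"]],[0,c["fy"],c["cy"]],[0,0,1.]])
    return cv2.projectPoints(np.array(X,float).reshape(-1,3),cv2.Rodrigues(c["R"])[0],c["t"],K,np.array([c["k1"],0,0,0,0.]))[0].reshape(-1,2)
def tri(obs):
    "least-squares point of rays: obs=[(cam,pixel),...]"
    A=np.zeros((3,3));b=np.zeros(3);L=[]
    for c,p in obs:
        o,d=ray(c,p);M=np.eye(3)-np.outer(d[0],d[0]);A+=M;b+=M@o;L.append((M,o))
    X=np.linalg.solve(A,b)
    return X,[float(np.linalg.norm(M@(X-o))) for M,o in L]
E
python3 - <<'E'
from h import *
from scipy.spatial.transform import Rotation as Ro
t=cam("top");s=cam("scene");w=cam("wrist")
P={"oc":(244,157),"tc":(404,149),"tf":(235,238),"of":(459,235)}
S={"oc":(292,292),"tc":(203,212),"tf":(377,265),"of":(254,170)}
for k in P: print(k,plane(t,[P[k]],90)[0].round(),[np.round(x,1) for x in tri([(t,P[k]),(s,S[k])])])
print("spare",plane(t,[(332,241)],45).round())
st=manip.state();o=-w["R"].T@w["t"];T=Ro.from_quat(st["eef_rot"]).as_matrix()
print("cam in tool",T.T@(o-st["tcp_pos"]),"\n",T.round(3),"\n",(w["R"]@T).round(3))
E
```

```text
oc [620. 180.  90.] [array([621.6, 182.1,  81.9]), array([0.9, 0.9])]
tc [ 637. -164.   90.] [array([ 640.1, -165.9,   80.7]), array([1.1, 1.1])]
tf [446. 197.  90.] [array([445. , 200.3,  77.6]), array([1.6, 1.6])]
of [ 452. -278.   90.] [array([ 453.1, -281.6,   77.7]), array([0.5, 0.5])]
spare [[442. -10.  45.]]
cam in tool [  72.70040576   -0.72002674 -145.59442674] 
 [[-0.91   0.415 -0.   ]
 [ 0.415  0.91  -0.   ]
 [ 0.    -0.    -1.   ]] 
 [[-0.     1.     0.   ]
 [-0.957 -0.    -0.29 ]
 [-0.29  -0.     0.957]]
```

View pics/wrist0.png

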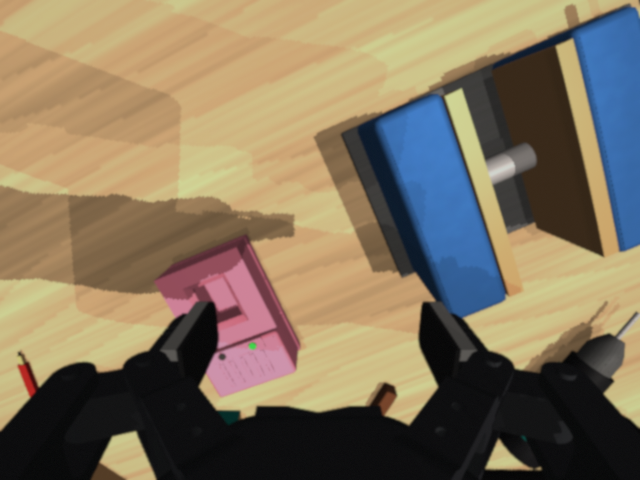

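```bash
python3 -m handwheel '{"deltas":[8.5,0,0,4,0,0,0, 8.5,23.2,-27.8,4.5,0,0,0.428, 8.5,23.2,-27.8,4.5,0,0,0.428, 8.5,23.2,-27.8,4.5,0,0,0.428, 8.5,23.2,-27.8,4.5,0,0,0.428, 8.5,23.2,-27.8,4.5,0,0,0.428, 8.5,23.2,-27.8,4.5,0,0,0.428, 8.5,23.2,-27.8,4.5,0,0,0.428, 8.5,23.2,-27.8,4.5,0,0,0.428, 8.5,23.2,-27.8,4.5,0,0,0.428, 8.5,23.2,-27.8,4.5,0,0,0.428, 8.5,23.2,-27.8,4.5,0,0,0.428, 8.5,23.2,-27.8,4.5,0,0,0.428, 8.5,23.2,-27.8,4.5,0,0,0.428]}' 40
cat > shot.py <<'E'
import sys,pickle
from h import *
c=cam("wrist",f"w{sys.argv[1]}.png");pickle.dump(c,open(f"w{sys.argv[1]}.pkl","wb"))
s=manip.state();print(s["tcp_pos"].round(1),s["eef_rot"].round(4),s["clock"],s["q"].round(2))
E
python3 shot.py A
```

```text
clock: 1.7
tcp_pos: [449.3, 200.4, 272.8]
eef_rot: [-0.001, 1.0, 0.0, 0.0]
contact_force: [-0.2, -0.2, 0.3]
finger_gap: 84.9
finger_force: 0.0
[449.4 200.4 272.8] [-8.e-04  1.e+00  0.e+00  0.e+00] 1.75 [ 0.27  0.21 -0.15  1.22  0.    0.27]
```

View pics/wA.png

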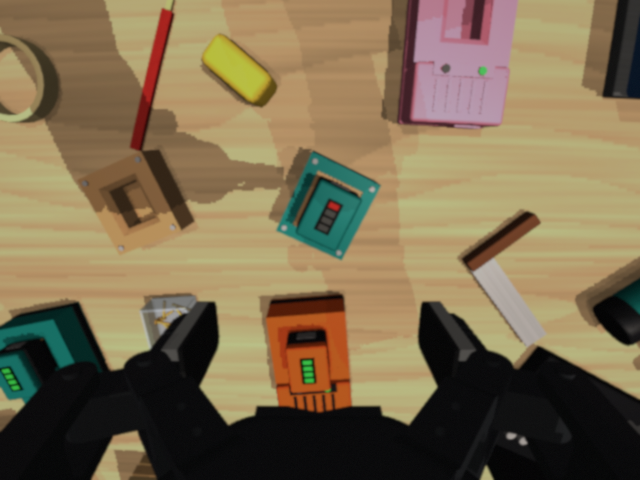

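```bash
python3 -m handwheel '{"deltas":[8.5,0,-15,0,0,0,0, 8.5,0,-15,0,0,0,0, 8.5,0,-15,0,0,0,0, 8.5,0,-15,0,0,0,0, 8.5,0,-15,0,0,0,0, 8.5,0,-15,0,0,0,0, 8.5,0,-15,0,0,0,0, 8.5,0,-15,0,0,0,0]}' >/dev/null; python3 shot.py B
python3 -m handwheel '{"deltas":[8.5,0,-18,0,0,0,0, 8.5,0,-18,0,0,0,0, 8.5,0,-18,0,0,0,0, 8.5,0,-18,0,0,0,0, 8.5,0,-18,0,0,0,0, 8.5,0,-18,0,0,0,0, 8.5,0,-18,0,0,0,0, 8.5,0,-18,0,0,0,0]}' >/dev/null; python3 shot.py C
python3 -m handwheel '{"deltas":[8.5,0,-15,0,0,0,0, 8.5,0,-15,0,0,0,0, 8.5,0,-15,0,0,0,0, 8.5,0,-15,0,0,0,0, 8.5,0,-15,0,0,0,0, 8.5,0,-15,0,0,0,0, 8.5,0,-15,0,0,0,0, 8.5,0,-15,0,0,0,0]}' >/dev/null; python3 shot.py C2
python3 -m handwheel '{"deltas":[8.5,17,9,0,0,0,0, 8.5,17,9,0,0,0,0, 8.5,17,9,0,0,0,0, 8.5,17,9,0,0,0,0, 8.5,17,9,0,0,0,0, 8.5,17,9,0,0,0,0, 8.5,17,9,0,0,0,0, 8.5,17,9,0,0,0,0, 8.5,17,9,0,0,0,0]}' >/dev/null; python3 shot.py D
python3 -m handwheel '{"deltas":[8.5,0,11,0,0,0,0, 8.5,0,11,0,0,0,0, 8.5,0,11,0,0,0,0, 8.5,0,11,0,0,0,0, 8.5,0,11,0,0,0,0, 8.5,0,11,0,0,0,0, 8.5,0,11,0,0,0,0, 8.5,0,11,0,0,0,0]}' >/dev/null; python3 shot.py D2
python3 -m handwheel '{"deltas":[8.5,0,13,0,0,0,0, 8.5,0,13,0,0,0,0, 8.5,0,13,0,0,0,0, 8.5,0,13,0,0,0,0, 8.5,0,13,0,0,0,0, 8.5,0,13,0,0,0,0, 8.5,0,13,0,0,0,0, 8.5,0,13,0,0,0,0]}' >/dev/null; python3 shot.py E
python3 -m handwheel '{"deltas":[8.5,0,11,0,0,0,0, 8.5,0,11,0,0,0,0, 8.5,0,11,0,0,0,0, 8.5,0,11,0,0,0,0, 8.5,0,11,0,0,0,0, 8.5,0,11,0,0,0,0, 8.5,0,11,0,0,0,0, 8.5,0,11,0,0,0,0]}' >/dev/null; python3 shot.py E2
python3 - <<'E'
import cv2,numpy as np
I=[cv2.resize(cv2.imread(f"pics/w{k}.png"),(400,300)) for k in ["C2","D","E2","B"]]
cv2.imwrite("pics/mos.png",np.vstack([np.hstack(I[:2]),np.hstack(I[2:])]))
E
```

```text
[449.8  50.7 272.7] [-0.0011  1.      0.     -0.    ] 2.6 [-0.05  0.13 -0.24  1.2   0.   -0.05]
[ 449.9 -129.2  272.8] [-1.e-03  1.e+00  0.e+00  1.e-04] 3.45 [-0.44  0.16 -0.2   1.21  0.   -0.44]
[ 450.  -279.4  273. ] [-8.e-04  1.e+00 -1.e-04  1.e-04] 4.3 [-0.69  0.28 -0.05  1.24  0.   -0.7 ]
[ 619.2 -191.   273.2] [ 5.e-04  1.e+00 -2.e-04  2.e-04] 5.25 [-0.41  0.52  0.32  1.37 -0.   -0.41]
[619.8 -81.1 272.6] [ 4.e-04  1.e+00 -0.e+00 -1.e-04] 6.1 [-0.25  0.47  0.24  1.33 -0.   -0.25]
[619.9  48.8 272.7] [ 5.e-04  1.e+00 -0.e+00 -0.e+00] 6.95 [-0.04  0.47  0.23  1.33 -0.   -0.04]
[619.9 158.9 272.8] [ 4.e-04  1.e+00 -0.e+00  1.e-04] 7.8 [ 0.14  0.5   0.29  1.35 -0.    0.14]
```

View pics/mos.png

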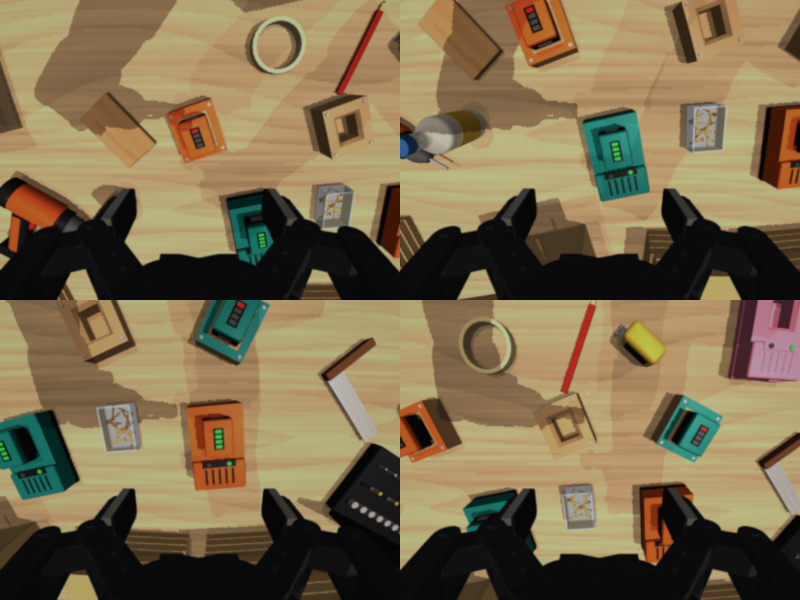

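Run:
```python
from h import *;import pickle
S=[("D",(638,-165,70)),("E2",(621,180,70)),("A",(446,197,70)),("C2",(452,-280,70))]
I=[]
for k,X in S:
    c=pickle.load(open(f"w{k}.pkl","rb"));u,v=project(c,[X])[0].astype(int)
    x0,y0=u-66,v-60;print(k,x0,y0)
    I.append(cv2.resize(c["frame"][y0:y0+120,x0:x0+133],(400,360),interpolation=cv2.INTER_CUBIC)[:300])
cv2.imwrite("pics/z1.png",np.vstack([np.hstack(I[:2]),np.hstack(I[2:])]))
```

```text
D 278 169
E2 274 152
A 249 148
C2 252 153
```

View pics/z1.png

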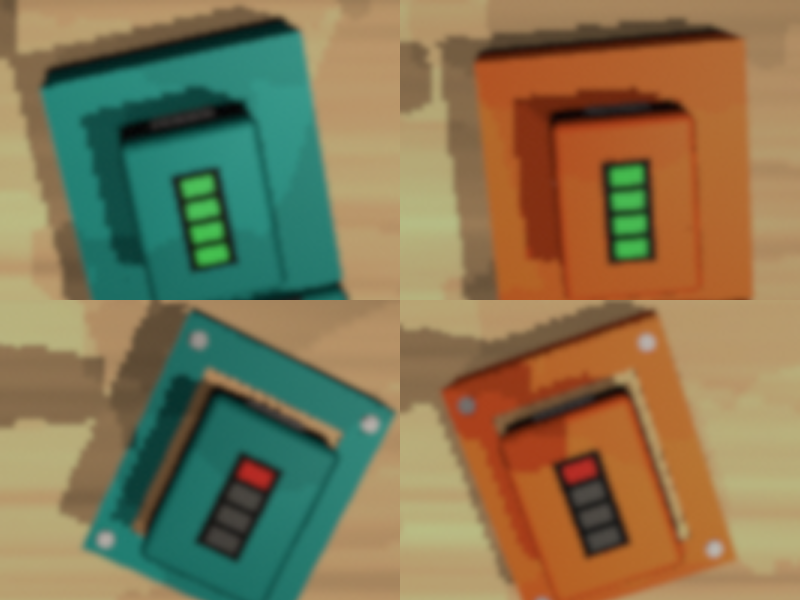

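```bash
cat > meas.py <<'E'
from h import *;import pickle
def mask(f,col):
    h=cv2.cvtColor(f,cv2.COLOR_BGR2HSV);H,S,V=cv2.split(h)
    hue=(H>78)&(H<98)&(S>110) if col=="t" else (H<13)&(S>150)   # teal / orange
    return hue,H,S,V
def gauge(c,X,col,r=32):
    u,v=project(c,[X])[0].astype(int);f=c["frame"][v-r:v+r,u-r:u+r]
    hue,H,S,V=mask(f,col)
    red=(H<6)&(S>170)&(V>130) if col=="t" else np.zeros_like(hue)
    m=((~hue)|red).astype(np.uint8)
    if col=="o": # red lamp hue is like the cap: use hue difference
        m=((~hue)|(H<4)).astype(np.uint8)
    m=cv2.morphologyEx(m,cv2.MORPH_CLOSE,np.ones((3,3)))
    n,l,st,ce=cv2.connectedComponentsWithStats(m)
    best=[i for i in range(1,n) if 60<st[i,4]<500 and st[i,0]>0 and st[i,1]>0]
    if not best: return None
    i=min(best,key=lambda i:np.hypot(*(ce[i]-r)))
    cn=max(cv2.findContours((l==i).astype(np.uint8),0,2)[0],key=cv2.contourArea)
    q=cv2.boxPoints(cv2.minAreaRect(cn))+[u-r,v-r]
    if np.hypot(*(q[1]-q[0]))>np.hypot(*(q[2]-q[1])): q=np.roll(q,1,0)
    return q.mean(0),(q[0]+q[1])/2,(q[2]+q[3])/2,st[i,4]
def pack(X,col,keys):
    obs=[]
    for k in keys:
        c=pickle.load(open(f"w{k}.pkl","rb"));g=gauge(c,X,col)
        if g is None: print(k,"none");continue
        a,b=plane(c,[g[1],g[2]],X[2]);d=a-b
        print(" ",k,g[0].round(1),"area",g[3],"len",np.linalg.norm(d).round(1),"yaw",(np.degrees(np.arctan2(d[1],d[0]))%180).round(1),plane(c,[g[0]],X[2])[0].round(1))
        obs.append((c,g[0]))
    if len(obs)>1: print("  tri",tri(obs)[0].round(1),np.round(tri(obs)[1],1))
def hull(X,col,key,z,vmin,r=75,n=None):
    c=pickle.load(open(f"w{key}.pkl","rb"));u,v=project(c,[X])[0].astype(int)
    y0,x0=max(v-r,0),max(u-r,0);f=c["frame"][y0:v+r,x0:u+r];hue,H,S,V=mask(f,col)
    m=cv2.morphologyEx((hue&(V>vmin)).astype(np.uint8),cv2.MORPH_OPEN,np.ones((3,3)))
    cn=max(cv2.findContours(m,0,1)[0],key=cv2.contourArea);h=cv2.convexHull(cn)
    p=cv2.approxPolyDP(h,3.0,True).reshape(-1,2)+[x0,y0]
    print(" ",key,"pix",p.tolist());print("   ",plane(c,p,z)[:,:2].round(0).tolist())
    return c,p
E
python3 - <<'E'
from meas import *
for n,X,col,ks in [("tc",(639,-165,92),"t",["D","D2","C2","C"]),("oc",(621,181,92),"o",["E2","E","A"]),("tf",(446,198,87),"t",["A","B"]),("of",(452,-279,87),"o",["C2","C"])]:
    print(n);pack(X,col,ks)
for n,X,col,ks,z in [("tc",(649,-170,50),"t",["D","D2"],50),("oc",(650,181,50),"o",["E2","E"],50),("tf",(446,198,45),"t",["A","B"],45),("of",(452,-279,45),"o",["C2","C"],45)]:
    print(n)
    for k in ks: hull(X,col,k,z,75)
S=[("A",(442,-10,45)),("B",(442,-10,45)),("E",(442,-10,45)),("C",(442,-10,45))]
I=[]
for k,X in S:
    c=pickle.load(open(f"w{k}.pkl","rb"));u,v=project(c,[X])[0].astype(int)
    x0,y0=max(u-66,0),max(v-50,0);print(k,x0,y0)
    I.append(cv2.resize(c["frame"][y0:y0+100,x0:x0+133],(400,300),interpolation=cv2.INTER_CUBIC))
cv2.imwrite("pics/z2.png",np.vstack([np.hstack(I[:2]),np.hstack(I[2:])]))
E
```

```text
tc
  D [345.7 242. ] area 437 len 32.7 yaw 12.0 [ 645. -165.   92.]
  D2 [234.5 241.7] area 429 len 32.8 yaw 12.9 [ 644.9 -165.    92. ]
  C2 [418.9 384. ] area 277 len 33.4 yaw 13.2 [ 645.1 -164.9   92. ]
  C [287.2 384.8] area 282 len 33.6 yaw 12.4 [ 645.2 -165.1   92. ]
  tri [ 644.8 -165.    92.3] [0.1 0.1 0.  0.1]
oc
E2 none
E none
  A [307.7 371.1] area 333 len 34.8 yaw 4.3 [626.  187.9  92. ]
tf
  A [328.3 216.4] area 462 len 32.4 yaw 154.4 [450.3 209.3  87. ]
  B [479.3 216.7] area 472 len 33.1 yaw 154.6 [450.4 209.1  87. ]
  tri [450.4 209.3  86.5] [0. 0.]
of
C2 none
  C [164.2 220.4] area 378 len 31.3 yaw 20.4 [ 454.9 -282.8   87. ]
tc
  D pix [[376, 180], [390, 261], [312, 278], [292, 198]]
    [[589.0, -131.0], [680.0, -111.0], [701.0, -199.0], [608.0, -220.0]]
  D2 pix [[269, 182], [275, 187], [294, 262], [218, 278], [192, 199]]
    [[592.0, -134.0], [597.0, -128.0], [682.0, -110.0], [701.0, -198.0], [609.0, -218.0]]
oc
  E2 pix [[383, 163], [392, 296], [313, 303], [298, 173]]
    [[572.0, 225.0], [725.0, 244.0], [733.0, 151.0], [583.0, 136.0]]
  E pix [[403, 248], [431, 255], [442, 301], [407, 302]]
    [[665.0, 143.0], [674.0, 175.0], [731.0, 194.0], [732.0, 152.0]]
tf
  A pix [[312, 153], [378, 185], [346, 248], [334, 254], [285, 233], [281, 223]]
    [[392.0, 193.0], [425.0, 264.0], [496.0, 231.0], [503.0, 218.0], [479.0, 162.0], [467.0, 158.0]]
  B pix [[452, 154], [514, 186], [508, 206], [482, 247], [465, 255], [411, 229]]
    [[392.0, 191.0], [425.0, 264.0], [447.0, 260.0], [495.0, 237.0], [505.0, 219.0], [474.0, 154.0]]
of
  C2 pix [[333, 157], [350, 243], [295, 260], [266, 182]]
    [[397.0, -265.0], [491.0, -244.0], [512.0, -307.0], [423.0, -336.0]]
  C pix [[197, 158], [230, 238], [172, 257], [156, 249], [134, 204], [129, 184]]
    [[397.0, -259.0], [485.0, -229.0], [508.0, -299.0], [498.0, -316.0], [446.0, -334.0], [424.0, -336.0]]
A 62 150
B 197 150
E 192 0
C 362 150
```

View pics/z2.png

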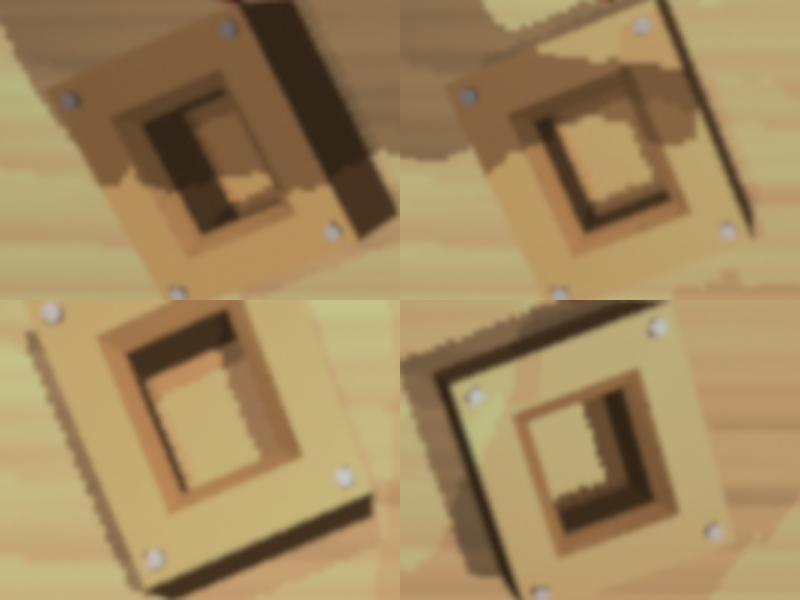

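```bash
sed -i 's/(H<13)&(S>150)/(H<18)\&(S>150)/; s/|(H<4)/|(H<3)/' meas.py
python3 - <<'E'
from meas import *
for n,X,col,ks in [("oc",(626,187,92),"o",["E2","E","A"]),("of",(455,-283,87),"o",["C2","C"])]:
    print(n);pack(X,col,ks)
L=lambda k:pickle.load(open(f"w{k}.pkl","rb"))
Q={"A":[(84.7,183.3),(138,159.3),(172.7,227.3),(121.3,247.7)],"B":[(219.3,182),(277.5,158.3),(306,227.3),(250.2,248.3)],"C":[(387.3,182.7),(447.8,159),(466.4,227.3),(408.9,248)]}
P=[tri([(L(k),Q[k][i]) for k in Q]) for i in range(4)]
for p in P: print("spare",p[0].round(1),np.round(p[1],1))
p=np.array([x[0] for x in P]);print(p.mean(0).round(1),[(np.degrees(np.arctan2(*(p[a]-p[b])[1::-1]))%180).round(1) for a,b in[(3,0),(2,1),(1,0),(2,3)]],[np.linalg.norm(p[a]-p[b]).round(1) for a,b in[(3,0),(2,1),(1,0),(2,3)]])
a=plane(L("A"),[(315.2,161.3),(372.2,189.7),(284,228)],45);print("tf dock",((a[1]+a[2])/2).round(1),a.round(1).tolist(),np.degrees(np.arctan2(*(a[2]-a[0])[1::-1])).round(1))
a=plane(L("C2"),[(334.3,167),(274,188),(356.6,236)],45);print("of dock",((a[1]+a[2])/2).round(1),a.round(1).tolist(),np.degrees(np.arctan2(*(a[2]-a[0])[1::-1])).round(1))
a=plane(L("E2"),[(274+77/3,152+60/3),(274+343/3,152+38/3)],50);print("oc front",a.round(1).tolist(),a.mean(0).round(1))
a=plane(L("D"),[(278+44/3,169+85/3),(278+300/3,169+28/3)],50);print("tc front",a.round(1).tolist(),a.mean(0).round(1))
E
```

```text
oc
  E2 [349.6 222. ] area 465 len 32.4 yaw 4.5 [625.5 188.   92. ]
  E [462.5 222. ] area 494 len 32.3 yaw 6.7 [625.3 188.4  92. ]
  A [307.7 371. ] area 298 len 33.3 yaw 4.8 [625.8 187.9  92. ]
  tri [625.2 188.   92.9] [0.1 0.1 0. ]
of
  C2 [315.5 221. ] area 403 len 30.9 yaw 18.0 [ 455.8 -282.9   87. ]
  C [164.  220.5] area 372 len 31.3 yaw 20.3 [ 455.  -283.1   87. ]
  tri [ 455.3 -282.9   87.4] [0.4 0.4]
spare [422.3 -56.2  46.2] [0.3 0.2 0.5]
spare [397.4   7.   45.2] [0.3 0.2 0.2]
spare [472.2  36.2  45.2] [0.1 0.2 0.1]
spare [496.6 -27.1  45.4] [0.4 0.4 0. ]
[447.1 -10.   45.5] [np.float64(21.4), np.float64(21.3), np.float64(111.5), np.float64(111.0)] [np.float64(79.8), np.float64(80.3), np.float64(68.0), np.float64(67.9)]
tf dock [451.5 209.6  45. ] [[400.2, 196.2, 45.0], [430.1, 257.7, 45.0], [472.9, 161.4, 45.0]] -25.6
of dock [ 456.1 -282.5   45. ] [[406.9, -263.2, 45.0], [429.2, -328.0, 45.0], [482.9, -237.1, 45.0]] 19.0
oc front [[581.5, 138.2, 50.0], [573.9, 231.0, 50.0]] [577.7 184.6  50. ]
tc front [[607.6, -219.5, 50.0], [587.4, -128.8, 50.0]] [ 597.5 -174.1   50. ]
```

```bash
python3 -m handwheel '{"deltas":[8.5,2.5,-32.5,-8,0,0,0.218, 8.5,2.5,-32.5,-8,0,0,0.218, 8.5,2.5,-32.5,-8,0,0,0.218, 8.5,2.5,-32.5,-8,0,0,0.218, 8.5,2.5,-32.5,-8,0,0,0.218, 8.5,2.5,-32.5,-8,0,0,0.218, 8.5,2.5,-32.5,-8,0,0,0.218, 8.5,2.5,-32.5,-8,0,0,0.218, 8.5,2.5,-32.5,-8,0,0,0.218, 8.5,2.5,-32.5,-8,0,0,0.218, 8.5,2.5,-32.5,-12,0,0,0.218, 8.5,2.5,-32.5,-15,0,0,0.218, 8.5,2.5,-32.5,-17,0,0,0.218, 8.5,2.5,-32.5,-18.5,0,0,0.218, 8.5,2.5,-32.5,-19.3,0,0,0.218, 8.5,2.5,-32.5,-19.3,0,0,0.218, 8.5,2.5,-32.5,-19.3,0,0,0.218]}' 40
python3 shot.py G1
```

```text
clock: 9.5
tcp_pos: [645.4, -164.9, 80.7]
eef_rot: [-0.109, 0.994, -0.0, 0.001]
contact_force: [-0.6, 0.5, 0.3]
finger_gap: 84.9
finger_force: 0.0
[ 645.6 -165.1   80.9] [-1.092e-01  9.940e-01 -4.000e-04  8.000e-04] 9.55 [-0.36  0.66  0.04  0.96  0.   -0.58]
```

View pics/wG1.png

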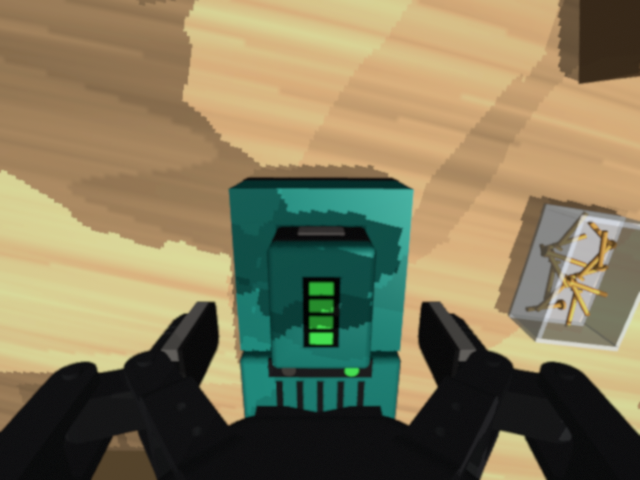

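```bash
python3 -m handwheel '{"deltas":[3.5,0,0,0,0,0,0, 3.5,0,0,0,0,0,0, 3.5,0,0,0,0,0,0, 3.5,0,0,0,0,0,0, 3.5,0,0,0,0,0,0, 3.5,0,0,0,0,0,0, 3.5,0,0,0,0,0,0, 3.5,0,0,0,0,0,0, 3.5,0,0,1,0,0,0, 3.5,0,0,2.5,0,0,0, 3.5,0,0,4.5,0,0,0, 3.5,0,0,7,0,0,0, 3.5,0,0,9,0,0,0, 3.5,0,0,9,0,0,0, 3.5,0,0,9,0,0,0]}' 50
```

```text
clock: 11.05
tcp_pos: [644.7, -165.3, 169.4]
eef_rot: [-0.109, 0.994, 0.0, -0.0]
contact_force: [0.2, -0.2, -3.4]
finger_gap: 44.0
finger_force: 51.8
```

```bash
python3 -m handwheel '{"deltas":[3.5,-19.8,15.5,0,0,0,0.154, 3.5,-19.8,15.5,0,0,0,0.154, 3.5,-19.8,15.5,0,0,0,0.154, 3.5,-19.8,15.5,0,0,0,0.154, 3.5,-19.8,15.5,0,0,0,0.154, 3.5,-19.8,15.5,0,0,0,0.154, 3.5,-19.8,15.5,0,0,0,0.154, 3.5,-19.8,15.5,0,0,0,0.154, 3.5,-19.8,15.5,-2,0,0,0.154, 3.5,-19.8,15.5,-4,0,0,0.154, 3.5,-19.8,15.5,-5,0,0,0.154, 3.5,-19.8,15.5,-5,0,0,0.154, 3.5,-19.8,15.5,-5,0,0,0.154]}'
python3 shot.py S1
```

```text
clock: 12.35
tcp_pos: [447.3, -10.7, 119.9]
eef_rot: [-0.185, 0.983, -0.0, -0.0]
contact_force: [0.5, 0.0, -2.8]
finger_gap: 44.1
finger_force: 52.1
[447.6 -10.6 120.2] [-1.849e-01  9.828e-01 -2.000e-04  3.000e-04] 12.4 [-0.19  0.24 -0.53  0.8  -0.   -0.56]
```

View pics/wS1.png

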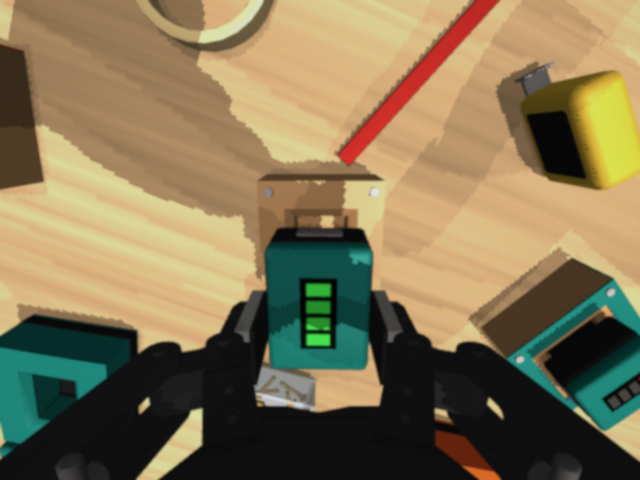

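```bash
python3 -m handwheel '{"deltas":[3.5,0,0,-0.4,0,0,0, 3.5,0,0,-0.8,0,0,0, 3.5,0,0,-1.2,0,0,0, 3.5,0,0,-1.6,0,0,0, 3.5,0,0,-1.6,0,0,0]}';  python3 -m handwheel '{"deltas":[3.5,0,0,-0.6,0,0,0, 3.5,0,0,-1.2,0,0,0, 3.5,0,0,-1.8,0,0,0, 3.5,0,0,-2.2,0,0,0, 3.5,0,0,-2.5,0,0,0, 3.5,0,0,-2.7,0,0,0, 3.5,0,0,-2.8,0,0,0, 3.5,0,0,-2.8,0,0,0]}'
```

```text
clock: 12.9
tcp_pos: [446.3, -10.2, 103.2]
eef_rot: [-0.185, 0.983, 0.0, -0.0]
contact_force: [-0.1, -0.4, -2.4]
finger_gap: 44.1
finger_force: 52.1
clock: 13.7
tcp_pos: [446.9, -10.3, 75.7]
eef_rot: [-0.185, 0.983, -0.0, 0.0]
contact_force: [-0.1, -0.4, -3.0]
finger_gap: 44.0
finger_force: 52.2
```

```bash
python3 -m handwheel '{"deltas":[3.5,0,0,-0.05,0,0,0, 3.5,0,0,-0.1,0,0,0, 3.5,0,0,-0.1,0,0,0]}';  python3 -m handwheel '{"deltas":[3.5,0,0,-0.05,0,0,0, 3.5,0,0,-0.1,0,0,0, 3.5,0,0,-0.1,0,0,0]}'
```

```text
clock: 14.0
tcp_pos: [447.3, -10.2, 75.5]
eef_rot: [-0.185, 0.983, -0.0, 0.001]
contact_force: [-1.6, 1.0, 9.2]
finger_gap: 44.3
finger_force: 53.4
clock: 14.3
tcp_pos: [447.7, -10.1, 75.4]
eef_rot: [-0.185, 0.983, -0.0, 0.001]
contact_force: [-5.3, 2.5, 23.6]
finger_gap: 44.1
finger_force: 55.0
```

```bash
python3 -m handwheel '{"deltas":[6,0,0,0,0,0,0, 8.5,0,0,0,0,0,0, 8.5,0,0,0,0,0,0, 8.5,0,0,0,0,0,0, 8.5,0,0,0,0,0,0, 8.5,0,0,1,0,0,0, 8.5,0,0,3,0,0,0, 8.5,0,0,6,0,0,0, 8.5,0,0,9,0,0,0, 8.5,0,0,9,0,0,0]}'; python3 -m handwheel '{"deltas":[8.5,0.4,22,0,0,0,-0.819, 8.5,0.4,22,0,0,0,-0.819, 8.5,0.4,22,0,0,0,-0.819, 8.5,0.4,22,0,0,0,-0.819, 8.5,0.4,22,0,0,0,-0.819, 8.5,0.4,22,0,0,0,-0.819, 8.5,0.4,22,0,0,0,-0.819, 8.5,0.4,22,0,0,0,-0.819, 8.5,0.4,22,0,0,0,-0.819, 8.5,0.4,22,-3,0,0,-0.819, 8.5,0.4,22,-5,0,0,-0.819, 8.5,0.4,22,-7,0,0,-0.819, 8.5,0.4,22,-8.3,0,0,-0.819, 8.5,0.4,22,-8.8,0,0,-0.819, 8.5,0.4,22,-8.8,0,0,-0.819, 8.5,0.4,22,-8.8,0,0,-0.819]}'
python3 shot.py G2
```

```text
clock: 15.3
tcp_pos: [449.2, -10.7, 167.7]
eef_rot: [-0.185, 0.983, -0.001, 0.003]
contact_force: [-0.4, 0.8, -0.5]
finger_gap: 85.1
finger_force: 0.0
clock: 16.9
tcp_pos: [451.3, 209.4, 76.3]
eef_rot: [0.222, 0.975, 0.0, 0.0]
contact_force: [0.5, 0.4, 1.0]
finger_gap: 85.0
finger_force: 0.0
[451.5 209.6  76.5] [2.215e-01 9.752e-01 3.000e-04 6.000e-04] 16.95 [ 0.29  0.38 -0.46  0.73 -0.    0.73]
```

View pics/wG2.png

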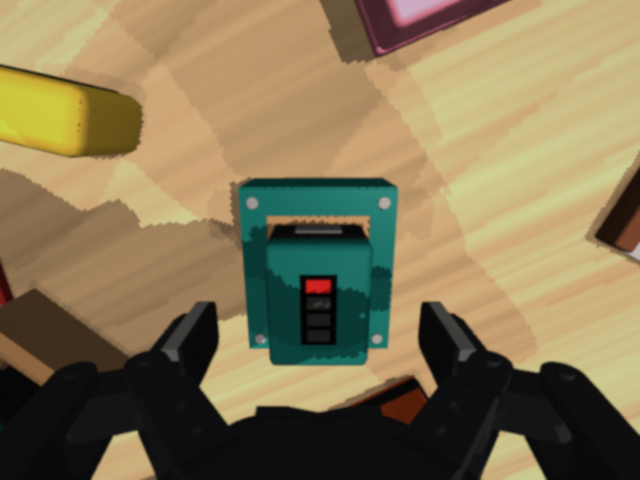

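```bash
python3 -m handwheel '{"deltas":[3.5,0,0,0,0,0,0, 3.5,0,0,0,0,0,0, 3.5,0,0,0,0,0,0, 3.5,0,0,0,0,0,0, 3.5,0,0,0,0,0,0, 3.5,0,0,0,0,0,0, 3.5,0,0,0,0,0,0, 3.5,0,0,0,0,0,0, 3.5,0,0,1,0,0,0, 3.5,0,0,2.5,0,0,0, 3.5,0,0,4.5,0,0,0, 3.5,0,0,7,0,0,0, 3.5,0,0,9.5,0,0,0, 3.5,0,0,9.5,0,0,0, 3.5,0,0,9.5,0,0,0]}' 50
python3 -m handwheel '{"deltas":[3.5,19.4,-37.4,0,0,0,0.665, 3.5,19.4,-37.4,0,0,0,0.665, 3.5,19.4,-37.4,0,0,0,0.665, 3.5,19.4,-37.4,0,0,0,0.665, 3.5,19.4,-37.4,0,0,0,0.665, 3.5,19.4,-37.4,0,0,0,0.665, 3.5,19.4,-37.4,0,0,0,0.665, 3.5,19.4,-37.4,0,0,0,0.665, 3.5,19.4,-37.4,0,0,0,0.665, 3.5,19.4,-37.4,0,0,0,0.665, 3.5,19.4,-37.4,0,0,0,0.665, 3.5,19.4,-37.4,0,0,0,0.665, 3.5,19.4,-37.4,-2,0,0,0.665, 3.5,19.4,-37.4,-4,0,0,0.665, 3.5,19.4,-37.4,-4.5,0,0,0.665, 3.5,19.4,-37.4,-4.5,0,0,0.665, 3.5,19.4,-37.4,-4.5,0,0,0.665]}'
python3 shot.py P2
```

```text
clock: 18.45
tcp_pos: [450.9, 209.8, 170.9]
eef_rot: [0.221, 0.975, 0.0, 0.0]
contact_force: [-0.6, 0.3, -2.9]
finger_gap: 44.0
finger_force: 51.8
clock: 20.15
tcp_pos: [645.1, -163.9, 126.7]
eef_rot: [-0.109, 0.994, -0.0, 0.0]
contact_force: [0.0, -0.1, -1.4]
finger_gap: 43.8
finger_force: 52.0
[ 645.4 -164.1  126.9] [-1.092e-01  9.940e-01 -4.000e-04  8.000e-04] 20.2 [-0.36  0.62  0.1   1.05  0.   -0.58]
```

View pics/wP2.png

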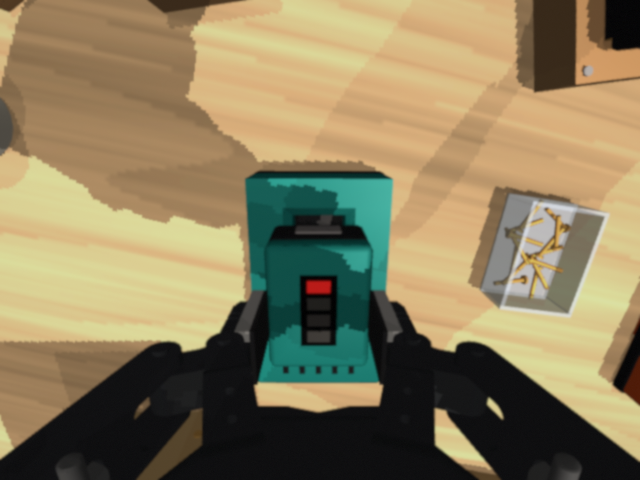

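```bash
python3 -m handwheel '{"deltas":[3.5,0,0,-0.4,0,0,0, 3.5,0,0,-0.8,0,0,0, 3.5,0,0,-1.2,0,0,0, 3.5,0,0,-1.6,0,0,0, 3.5,0,0,-1.6,0,0,0]}';  python3 -m handwheel '{"deltas":[3.5,0,0,-0.6,0,0,0, 3.5,0,0,-1.2,0,0,0, 3.5,0,0,-1.8,0,0,0, 3.5,0,0,-2.2,0,0,0, 3.5,0,0,-2.5,0,0,0, 3.5,0,0,-2.7,0,0,0, 3.5,0,0,-2.8,0,0,0, 3.5,0,0,-2.8,0,0,0]}';  python3 -m handwheel '{"deltas":[3.5,0,0,-0.05,0,0,0, 3.5,0,0,-0.1,0,0,0, 3.5,0,0,-0.1,0,0,0]}'
```

```text
clock: 20.7
tcp_pos: [644.3, -164.2, 108.8]
eef_rot: [-0.109, 0.994, 0.0, -0.001]
contact_force: [-0.2, -0.4, -2.2]
finger_gap: 43.5
finger_force: 52.0
clock: 21.5
tcp_pos: [644.9, -164.3, 81.8]
eef_rot: [-0.109, 0.994, -0.0, 0.0]
contact_force: [0.2, 0.1, -2.0]
finger_gap: 44.4
finger_force: 52.0
clock: 21.8
tcp_pos: [645.2, -164.4, 81.5]
eef_rot: [-0.109, 0.994, -0.0, 0.001]
contact_force: [-2.2, 0.8, 4.7]
finger_gap: 44.3
finger_force: 52.7
```

```bash
python3 -m handwheel '{"deltas":[6,0,0,0,0,0,0, 8.5,0,0,0,0,0,0, 8.5,0,0,0,0,0,0, 8.5,0,0,0,0,0,0, 8.5,0,0,0,0,0,0, 8.5,0,0,1,0,0,0, 8.5,0,0,3,0,0,0, 8.5,0,0,6,0,0,0, 8.5,0,0,9,0,0,0, 8.5,0,0,9,0,0,0]}'; python3 -m handwheel '{"deltas":[8.5,-19.8,15.4,0,0,0,0.154, 8.5,-19.8,15.4,0,0,0,0.154, 8.5,-19.8,15.4,0,0,0,0.154, 8.5,-19.8,15.4,0,0,0,0.154, 8.5,-19.8,15.4,0,0,0,0.154, 8.5,-19.8,15.4,0,0,0,0.154, 8.5,-19.8,15.4,0,0,0,0.154, 8.5,-19.8,15.4,0,0,0,0.154, 8.5,-19.8,15.4,-3,0,0,0.154, 8.5,-19.8,15.4,-5.5,0,0,0.154, 8.5,-19.8,15.4,-7.5,0,0,0.154, 8.5,-19.8,15.4,-9,0,0,0.154, 8.5,-19.8,15.4,-9.5,0,0,0.154, 8.5,-19.8,15.4,-9.5,0,0,0.154, 8.5,-19.8,15.4,-9.5,0,0,0.154]}'
python3 -m handwheel '{"deltas":[3.5,0,0,0,0,0,0, 3.5,0,0,0,0,0,0, 3.5,0,0,0,0,0,0, 3.5,0,0,0,0,0,0, 3.5,0,0,0,0,0,0, 3.5,0,0,0,0,0,0, 3.5,0,0,0,0,0,0, 3.5,0,0,0,0,0,0, 3.5,0,0,1,0,0,0, 3.5,0,0,2.5,0,0,0, 3.5,0,0,4.5,0,0,0, 3.5,0,0,7,0,0,0, 3.5,0,0,9.5,0,0,0, 3.5,0,0,9.5,0,0,0, 3.5,0,0,9.5,0,0,0]}' 50
```

```text
clock: 22.8
tcp_pos: [647.3, -165.2, 176.2]
eef_rot: [-0.109, 0.994, -0.002, 0.003]
contact_force: [1.3, -0.2, 0.1]
finger_gap: 84.8
finger_force: 0.0
clock: 24.3
tcp_pos: [447.6, -10.7, 76.2]
eef_rot: [-0.185, 0.983, -0.0, 0.0]
contact_force: [0.7, -0.5, 0.3]
finger_gap: 84.9
finger_force: 0.0
clock: 25.8
tcp_pos: [446.9, -10.3, 170.9]
eef_rot: [-0.185, 0.983, -0.0, 0.0]
contact_force: [-0.3, 0.6, -2.7]
finger_gap: 44.1
finger_force: 51.9
```

```bash
python3 -m handwheel '{"deltas":[3.5,0.4,22,0,0,0,-0.819, 3.5,0.4,22,0,0,0,-0.819, 3.5,0.4,22,0,0,0,-0.819, 3.5,0.4,22,0,0,0,-0.819, 3.5,0.4,22,0,0,0,-0.819, 3.5,0.4,22,0,0,0,-0.819, 3.5,0.4,22,0,0,0,-0.819, 3.5,0.4,22,0,0,0,-0.819, 3.5,0.4,22,0,0,0,-0.819, 3.5,0.4,22,-2,0,0,-0.819, 3.5,0.4,22,-4,0,0,-0.819, 3.5,0.4,22,-5,0,0,-0.819, 3.5,0.4,22,-5.4,0,0,-0.819, 3.5,0.4,22,-5.8,0,0,-0.819, 3.5,0.4,22,-6.2,0,0,-0.819, 3.5,0.4,22,-6.6,0,0,-0.819, 3.5,0.4,22,-6.6,0,0,-0.819]}'
python3 -m handwheel '{"deltas":[3.5,0,0,-0.6,0,0,0, 3.5,0,0,-1.2,0,0,0, 3.5,0,0,-1.8,0,0,0, 3.5,0,0,-2.2,0,0,0, 3.5,0,0,-2.5,0,0,0, 3.5,0,0,-2.7,0,0,0, 3.5,0,0,-2.8,0,0,0, 3.5,0,0,-2.8,0,0,0]}';  python3 -m handwheel '{"deltas":[3.5,0,0,-0.05,0,0,0, 3.5,0,0,-0.1,0,0,0, 3.5,0,0,-0.1,0,0,0]}'
```

```text
clock: 27.5
tcp_pos: [450.7, 209.7, 104.5]
eef_rot: [0.221, 0.975, -0.0, -0.0]
contact_force: [0.6, 0.2, -2.5]
finger_gap: 43.9
finger_force: 52.3
clock: 28.3
tcp_pos: [450.9, 209.7, 76.8]
eef_rot: [0.222, 0.975, 0.0, 0.0]
contact_force: [0.3, 0.3, -2.3]
finger_gap: 43.6
finger_force: 52.3
clock: 28.6
tcp_pos: [451.3, 209.8, 76.6]
eef_rot: [0.222, 0.975, 0.0, 0.001]
contact_force: [-2.0, 0.0, 7.5]
finger_gap: 44.3
finger_force: 53.5
```

```bash
python3 -m handwheel '{"deltas":[6,0,0,0,0,0,0, 8.5,0,0,0,0,0,0, 8.5,0,0,0,0,0,0, 8.5,0,0,0,0,0,0, 8.5,0,0,0,0,0,0, 8.5,0,0,1,0,0,0, 8.5,0,0,3,0,0,0, 8.5,0,0,6,0,0,0, 8.5,0,0,10,0,0,0, 8.5,0,0,10,0,0,0]}'; python3 -m handwheel '{"deltas":[8.5,17.4,-2.2,0,0,0,0.529, 8.5,17.4,-2.2,0,0,0,0.529, 8.5,17.4,-2.2,0,0,0,0.529, 8.5,17.4,-2.2,0,0,0,0.529, 8.5,17.4,-2.2,0,0,0,0.529, 8.5,17.4,-2.2,0,0,0,0.529, 8.5,17.4,-2.2,0,0,0,0.529, 8.5,17.4,-2.2,0,0,0,0.529, 8.5,17.4,-2.2,-3,0,0,0.529, 8.5,17.4,-2.2,-5.5,0,0,0.529, 8.5,17.4,-2.2,-7.5,0,0,0.529, 8.5,17.4,-2.2,-9,0,0,0.529, 8.5,17.4,-2.2,-9.5,0,0,0.529, 8.5,17.4,-2.2,-9.5,0,0,0.529, 8.5,17.4,-2.2,-9.5,0,0,0.529]}'
python3 shot.py G4
```

```text
clock: 29.6
tcp_pos: [453.6, 210.6, 180.9]
eef_rot: [0.221, 0.975, 0.002, 0.004]
contact_force: [1.0, 1.0, 0.3]
finger_gap: 84.8
finger_force: 0.0
clock: 31.1
tcp_pos: [625.2, 188.0, 81.8]
eef_rot: [-0.041, 0.999, 0.0, 0.001]
contact_force: [0.7, 0.2, 0.9]
finger_gap: 85.0
finger_force: 0.0
[625.4 187.9  81.9] [-4.110e-02  9.992e-01  1.000e-04  9.000e-04] 31.15 [ 0.18  0.63  0.    0.94 -0.    0.1 ]
```

View pics/wG4.png

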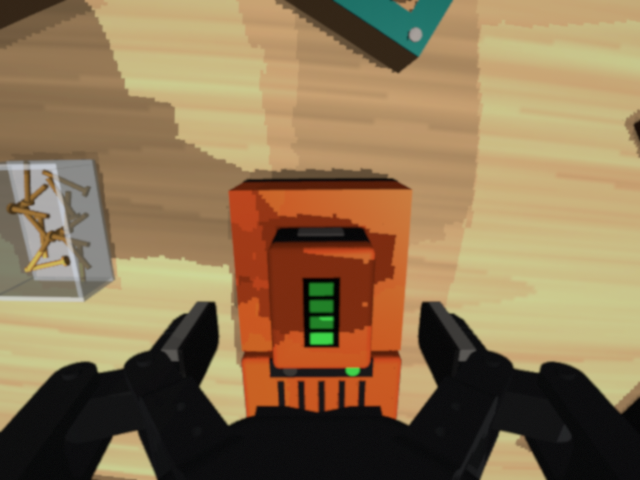

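```bash
python3 -m handwheel '{"deltas":[3.5,0,0,0,0,0,0, 3.5,0,0,0,0,0,0, 3.5,0,0,0,0,0,0, 3.5,0,0,0,0,0,0, 3.5,0,0,0,0,0,0, 3.5,0,0,0,0,0,0, 3.5,0,0,0,0,0,0, 3.5,0,0,0,0,0,0, 3.5,0,0,1,0,0,0, 3.5,0,0,2.5,0,0,0, 3.5,0,0,4.5,0,0,0, 3.5,0,0,7,0,0,0, 3.5,0,0,9,0,0,0, 3.5,0,0,9,0,0,0, 3.5,0,0,9,0,0,0]}' 50
python3 -m handwheel '{"deltas":[3.5,-17.8,-19.8,0,0,0,0.29, 3.5,-17.8,-19.8,0,0,0,0.29, 3.5,-17.8,-19.8,0,0,0,0.29, 3.5,-17.8,-19.8,0,0,0,0.29, 3.5,-17.8,-19.8,0,0,0,0.29, 3.5,-17.8,-19.8,0,0,0,0.29, 3.5,-17.8,-19.8,0,0,0,0.29, 3.5,-17.8,-19.8,0,0,0,0.29, 3.5,-17.8,-19.8,0,0,0,0.29, 3.5,-17.8,-19.8,-2,0,0,0.29, 3.5,-17.8,-19.8,-4,0,0,0.29, 3.5,-17.8,-19.8,-5,0,0,0.29, 3.5,-17.8,-19.8,-5.4,0,0,0.29, 3.5,-17.8,-19.8,-5.8,0,0,0.29, 3.5,-17.8,-19.8,-6.2,0,0,0.29, 3.5,-17.8,-19.8,-6.6,0,0,0.29, 3.5,-17.8,-19.8,-6.6,0,0,0.29]}'
python3 -m handwheel '{"deltas":[3.5,0,0,-0.6,0,0,0, 3.5,0,0,-1.2,0,0,0, 3.5,0,0,-1.8,0,0,0, 3.5,0,0,-2.2,0,0,0, 3.5,0,0,-2.5,0,0,0, 3.5,0,0,-2.7,0,0,0, 3.5,0,0,-2.8,0,0,0, 3.5,0,0,-2.8,0,0,0]}';  python3 -m handwheel '{"deltas":[3.5,0,0,-0.05,0,0,0, 3.5,0,0,-0.1,0,0,0, 3.5,0,0,-0.1,0,0,0]}'
```

```text
clock: 32.65
tcp_pos: [624.7, 187.7, 170.4]
eef_rot: [-0.041, 0.999, -0.0, -0.0]
contact_force: [-0.3, 0.2, -2.0]
finger_gap: 43.9
finger_force: 51.6
clock: 34.35
tcp_pos: [446.7, -10.3, 104.5]
eef_rot: [-0.185, 0.983, 0.0, -0.0]
contact_force: [-0.7, 0.2, -2.2]
finger_gap: 44.2
finger_force: 51.8
clock: 35.15
tcp_pos: [446.8, -10.3, 76.7]
eef_rot: [-0.185, 0.983, 0.0, 0.0]
contact_force: [0.2, 0.4, -1.9]
finger_gap: 43.9
finger_force: 51.8
clock: 35.45
tcp_pos: [447.3, -10.3, 76.4]
eef_rot: [-0.185, 0.983, -0.0, 0.001]
contact_force: [-1.8, 0.6, 8.6]
finger_gap: 44.1
finger_force: 53.0
```

```bash
python3 -m handwheel '{"deltas":[6,0,0,0,0,0,0, 8.5,0,0,0,0,0,0, 8.5,0,0,0,0,0,0, 8.5,0,0,0,0,0,0, 8.5,0,0,0,0,0,0, 8.5,0,0,1,0,0,0, 8.5,0,0,3,0,0,0, 8.5,0,0,6,0,0,0, 8.5,0,0,9,0,0,0, 8.5,0,0,9,0,0,0]}'; python3 -m handwheel '{"deltas":[8.5,0.9,-27.3,0,0,0,-0.037, 8.5,0.9,-27.3,0,0,0,-0.037, 8.5,0.9,-27.3,0,0,0,-0.037, 8.5,0.9,-27.3,0,0,0,-0.037, 8.5,0.9,-27.3,0,0,0,-0.037, 8.5,0.9,-27.3,0,0,0,-0.037, 8.5,0.9,-27.3,0,0,0,-0.037, 8.5,0.9,-27.3,0,0,0,-0.037, 8.5,0.9,-27.3,-3,0,0,-0.037, 8.5,0.9,-27.3,-5.5,0,0,-0.037, 8.5,0.9,-27.3,-7.5,0,0,-0.037, 8.5,0.9,-27.3,-8.6,0,0,-0.037, 8.5,0.9,-27.3,-9,0,0,-0.037, 8.5,0.9,-27.3,-9,0,0,-0.037, 8.5,0.9,-27.3,-9,0,0,-0.037]}'
python3 shot.py G5
```

```text
clock: 36.45
tcp_pos: [449.2, -10.7, 169.7]
eef_rot: [-0.185, 0.983, -0.001, 0.003]
contact_force: [0.4, 0.3, -1.0]
finger_gap: 85.0
finger_force: 0.0
clock: 37.95
tcp_pos: [456.4, -283.4, 76.6]
eef_rot: [-0.167, 0.986, -0.0, 0.0]
contact_force: [-0.3, -0.3, -0.6]
finger_gap: 85.1
finger_force: 0.0
[ 456.4 -283.6   76.7] [-1.669e-01  9.860e-01 -6.000e-04  5.000e-04] 38.0 [-0.69  0.45 -0.35  0.77  0.   -1.03]
```

View pics/wG5.png

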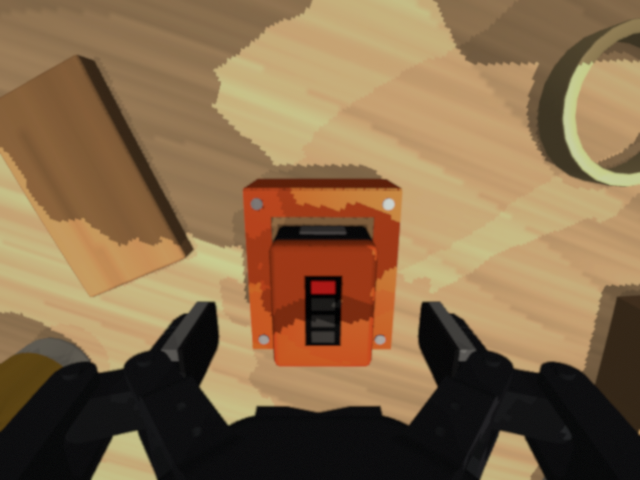

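```bash
python3 -m handwheel '{"deltas":[8.5,0,0.1,0,0,0,0, 3.5,0,0.1,0,0,0,0, 3.5,0,0.1,0,0,0,0, 3.5,0,0.1,0,0,0,0, 3.5,0,0.1,0,0,0,0, 3.5,0,0.1,0,0,0,0, 3.5,0,0.1,0,0,0,0, 3.5,0,0.1,0,0,0,0, 3.5,0,0.1,0,0,0,0, 3.5,0,0.1,1,0,0,0, 3.5,0,0.1,2.5,0,0,0, 3.5,0,0.1,4.5,0,0,0, 3.5,0,0.1,7,0,0,0, 3.5,0,0.1,9.5,0,0,0, 3.5,0,0.1,9.5,0,0,0, 3.5,0,0.1,9.5,0,0,0]}' 50
python3 -m handwheel '{"deltas":[3.5,16.9,47,0,0,0,-0.253, 3.5,16.9,47,0,0,0,-0.253, 3.5,16.9,47,0,0,0,-0.253, 3.5,16.9,47,0,0,0,-0.253, 3.5,16.9,47,0,0,0,-0.253, 3.5,16.9,47,0,0,0,-0.253, 3.5,16.9,47,0,0,0,-0.253, 3.5,16.9,47,0,0,0,-0.253, 3.5,16.9,47,0,0,0,-0.253, 3.5,16.9,47,0,0,0,-0.253, 3.5,16.9,47,0,0,0,-0.253, 3.5,16.9,47,0,0,0,-0.253, 3.5,16.9,47,0,0,0,-0.253, 3.5,16.9,47,0,0,0,-0.253, 3.5,16.9,47,-2,0,0,-0.253, 3.5,16.9,47,-4,0,0,-0.253, 3.5,16.9,47,-4.5,0,0,-0.253, 3.5,16.9,47,-4.5,0,0,-0.253, 3.5,16.9,47,-4.5,0,0,-0.253]}'
python3 shot.py P5
```

```text
clock: 39.6
tcp_pos: [455.9, -282.4, 170.9]
eef_rot: [-0.167, 0.986, -0.0, 0.0]
contact_force: [-0.4, 0.2, -1.1]
finger_gap: 44.3
finger_force: 51.7
clock: 41.5
tcp_pos: [625.3, 187.2, 126.7]
eef_rot: [-0.041, 0.999, 0.0, 0.001]
contact_force: [0.6, 0.1, -1.7]
finger_gap: 44.0
finger_force: 51.9
[625.5 187.4 126.9] [-4.080e-02  9.992e-01  1.000e-04  8.000e-04] 41.55 [ 0.18  0.6   0.06  1.03 -0.    0.1 ]
```

View pics/wP5.png

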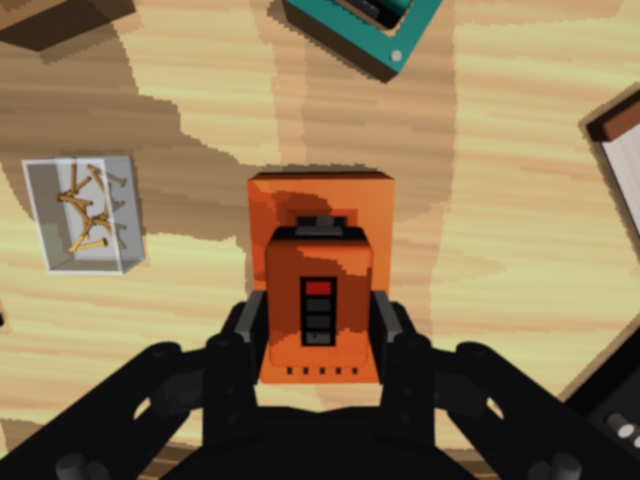

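```bash
python3 -m handwheel '{"deltas":[3.5,0,0.05,-0.4,0,0,0, 3.5,0,0.05,-0.8,0,0,0, 3.5,0,0.05,-1.2,0,0,0, 3.5,0,0.05,-1.6,0,0,0, 3.5,0,0.05,-1.6,0,0,0]}';  python3 -m handwheel '{"deltas":[3.5,0,0,-0.6,0,0,0, 3.5,0,0,-1.2,0,0,0, 3.5,0,0,-1.8,0,0,0, 3.5,0,0,-2.2,0,0,0, 3.5,0,0,-2.5,0,0,0, 3.5,0,0,-2.7,0,0,0, 3.5,0,0,-2.8,0,0,0, 3.5,0,0,-2.8,0,0,0]}';  python3 -m handwheel '{"deltas":[3.5,0,0,-0.05,0,0,0, 3.5,0,0,-0.1,0,0,0, 3.5,0,0,-0.1,0,0,0]}'
```

```text
clock: 42.05
tcp_pos: [624.3, 188.1, 108.8]
eef_rot: [-0.041, 0.999, -0.0, -0.001]
contact_force: [-0.2, -0.7, -2.3]
finger_gap: 44.1
finger_force: 52.0
clock: 42.85
tcp_pos: [624.8, 188.2, 81.7]
eef_rot: [-0.041, 0.999, 0.0, 0.0]
contact_force: [-0.1, 0.7, -2.1]
finger_gap: 43.9
finger_force: 52.0
clock: 43.15
tcp_pos: [625.2, 188.3, 81.3]
eef_rot: [-0.041, 0.999, 0.0, 0.0]
contact_force: [-0.6, -0.4, 3.1]
finger_gap: 43.8
finger_force: 52.5
```

```bash
python3 -m handwheel '{"deltas":[6,0,0,0,0,0,0, 8.5,0,0,0,0,0,0, 8.5,0,0,0,0,0,0, 8.5,0,0,0,0,0,0, 8.5,0,0,0,0,0,0, 8.5,0,0,1,0,0,0, 8.5,0,0,3,0,0,0, 8.5,0,0,6,0,0,0, 8.5,0,0,9,0,0,0, 8.5,0,0,9,0,0,0]}'; python3 -m handwheel '{"deltas":[8.5,-17.8,-19.85,0,0,0,0.29, 8.5,-17.8,-19.85,0,0,0,0.29, 8.5,-17.8,-19.85,0,0,0,0.29, 8.5,-17.8,-19.85,0,0,0,0.29, 8.5,-17.8,-19.85,0,0,0,0.29, 8.5,-17.8,-19.85,0,0,0,0.29, 8.5,-17.8,-19.85,0,0,0,0.29, 8.5,-17.8,-19.85,0,0,0,0.29, 8.5,-17.8,-19.85,-3,0,0,0.29, 8.5,-17.8,-19.85,-5.5,0,0,0.29, 8.5,-17.8,-19.85,-7.5,0,0,0.29, 8.5,-17.8,-19.85,-9,0,0,0.29, 8.5,-17.8,-19.85,-9.5,0,0,0.29, 8.5,-17.8,-19.85,-9.5,0,0,0.29, 8.5,-17.8,-19.85,-9.5,0,0,0.29]}'
python3 -m handwheel '{"deltas":[3.5,0,0,0,0,0,0, 3.5,0,0,0,0,0,0, 3.5,0,0,0,0,0,0, 3.5,0,0,0,0,0,0, 3.5,0,0,0,0,0,0, 3.5,0,0,0,0,0,0, 3.5,0,0,0,0,0,0, 3.5,0,0,0,0,0,0, 3.5,0,0,1,0,0,0, 3.5,0,0,2.5,0,0,0, 3.5,0,0,4.5,0,0,0, 3.5,0,0,7,0,0,0, 3.5,0,0,9.5,0,0,0, 3.5,0,0,9.5,0,0,0, 3.5,0,0,9.5,0,0,0]}' 50
```

```text
clock: 44.15
tcp_pos: [627.3, 188.7, 176.0]
eef_rot: [-0.041, 0.999, 0.001, 0.004]
contact_force: [0.1, -0.4, 0.6]
finger_gap: 85.1
finger_force: 0.0
clock: 45.65
tcp_pos: [447.6, -10.0, 76.2]
eef_rot: [-0.185, 0.983, -0.0, 0.0]
contact_force: [-0.2, -0.0, -0.4]
finger_gap: 85.1
finger_force: 0.0
clock: 47.15
tcp_pos: [446.9, -10.4, 170.9]
eef_rot: [-0.185, 0.983, -0.0, 0.0]
contact_force: [0.0, 0.6, -2.6]
finger_gap: 44.1
finger_force: 51.9
```

```bash
python3 -m handwheel '{"deltas":[3.5,0.9,-27.2,0,0,0,-0.037, 3.5,0.9,-27.2,0,0,0,-0.037, 3.5,0.9,-27.2,0,0,0,-0.037, 3.5,0.9,-27.2,0,0,0,-0.037, 3.5,0.9,-27.2,0,0,0,-0.037, 3.5,0.9,-27.2,0,0,0,-0.037, 3.5,0.9,-27.2,0,0,0,-0.037, 3.5,0.9,-27.2,0,0,0,-0.037, 3.5,0.9,-27.2,0,0,0,-0.037, 3.5,0.9,-27.2,-2,0,0,-0.037, 3.5,0.9,-27.2,-4,0,0,-0.037, 3.5,0.9,-27.2,-5,0,0,-0.037, 3.5,0.9,-27.2,-5.4,0,0,-0.037, 3.5,0.9,-27.2,-5.8,0,0,-0.037, 3.5,0.9,-27.2,-6.2,0,0,-0.037, 3.5,0.9,-27.2,-6.6,0,0,-0.037, 3.5,0.9,-27.2,-6.6,0,0,-0.037]}'
python3 -m handwheel '{"deltas":[3.5,0,0,-0.6,0,0,0, 3.5,0,0,-1.2,0,0,0, 3.5,0,0,-1.8,0,0,0, 3.5,0,0,-2.2,0,0,0, 3.5,0,0,-2.5,0,0,0, 3.5,0,0,-2.7,0,0,0, 3.5,0,0,-2.8,0,0,0, 3.5,0,0,-2.8,0,0,0]}';  python3 -m handwheel '{"deltas":[3.5,0,0,-0.05,0,0,0, 3.5,0,0,-0.1,0,0,0, 3.5,0,0,-0.1,0,0,0]}'
```

```text
clock: 48.85
tcp_pos: [455.7, -282.2, 104.5]
eef_rot: [-0.167, 0.986, 0.0, -0.0]
contact_force: [0.5, 0.7, -2.9]
finger_gap: 43.8
finger_force: 52.2
clock: 49.65
tcp_pos: [455.9, -282.4, 76.8]
eef_rot: [-0.167, 0.986, -0.0, 0.0]
contact_force: [0.1, 0.2, -2.3]
finger_gap: 43.9
finger_force: 52.2
clock: 49.95
tcp_pos: [456.1, -282.4, 76.6]
eef_rot: [-0.167, 0.986, -0.0, 0.0]
contact_force: [-3.3, 2.5, 7.8]
finger_gap: 44.0
finger_force: 53.4
```

Seated. Release, retreat up and take verifying views.

```bash
python3 -m handwheel '{"deltas":[6,0,0,0,0,0,0, 8.5,0,0,0,0,0,0, 8.5,0,0,0,0,0,0, 8.5,0,0,0,0,0,0, 8.5,0,0,0,0,0,0, 8.5,0,0,1,0,0,0, 8.5,0,0,3,0,0,0, 8.5,0,0,6,0,0,0, 8.5,0,0,10,0,0,0, 8.5,0,0,15,0,0,0, 8.5,0,0,19.7,0,0,0, 8.5,0,0,19.7,0,0,0, 8.5,0,0,19.7,0,0,0]}' >/dev/null; python3 shot.py V1
python3 -m handwheel '{"deltas":[8.5,0,15,0,0,0,0, 8.5,0,15,0,0,0,0, 8.5,0,15,0,0,0,0, 8.5,0,15,0,0,0,0, 8.5,0,15,0,0,0,0, 8.5,0,15,0,0,0,0, 8.5,0,15,0,0,0,0]}' >/dev/null; python3 shot.py V2
python3 -m handwheel '{"deltas":[8.5,0,19,0,0,0,0, 8.5,0,19,0,0,0,0, 8.5,0,19,0,0,0,0, 8.5,0,19,0,0,0,0, 8.5,0,19,0,0,0,0, 8.5,0,19,0,0,0,0, 8.5,0,19,0,0,0,0]}' >/dev/null; python3 shot.py V3
python3 -m handwheel '{"deltas":[8.5,0,15,0,0,0,0, 8.5,0,15,0,0,0,0, 8.5,0,15,0,0,0,0, 8.5,0,15,0,0,0,0, 8.5,0,15,0,0,0,0, 8.5,0,15,0,0,0,0, 8.5,0,15,0,0,0,0]}' >/dev/null; python3 shot.py V4
python3 - <<'E'
from meas import *
for n,X,col,ks in [("TC",(645,-165,92),"t",["V1","V2"]),("OC",(625,188,92),"o",["V3","V4"]),("TD",(451,209,87),"t",["V3","V4"]),("OD",(456,-282,87),"o",["V1","V2"])]:
    print(n);pack(X,col,ks)
cam("top","tend.png");cam("scene","send.png")
c=[cv2.imread("pics/"+k)[y:y+300,x:x+400] for k,x,y in [("tend.png",130,60),("send.png",130,130)]]
I=[cv2.resize(cv2.imread(f"pics/w{k}.png"),(400,300)) for k in ["V2","V4"]]
cv2.imwrite("pics/fin.png",np.vstack([np.hstack(c),np.hstack(I)]))
E
```

```text
[ 455.7 -282.2  273. ] [-1.668e-01  9.860e-01 -2.000e-04  1.000e-04] 51.3 [-0.69  0.29 -0.03  1.25 -0.   -1.03]
[ 455.6 -133.3  272.3] [-1.660e-01  9.861e-01  2.000e-04 -4.000e-04] 52.05 [-0.44  0.17 -0.19  1.21 -0.   -0.77]
[456.   56.4 272.6] [-1.659e-01  9.861e-01 -1.000e-04 -1.000e-04] 52.8 [-0.04  0.14 -0.23  1.2  -0.   -0.37]
[456.2 206.3 272.8] [-1.656e-01  9.862e-01 -1.000e-04  0.000e+00] 53.55 [ 0.28  0.22 -0.13  1.22 -0.   -0.05]
TC
V1 none
  V2 [236. 365.] area 286 len 31.8 yaw 14.7 [ 644.5 -165.9   92. ]
OC
  V3 [379.3 390.5] area 230 len 31.5 yaw 4.6 [625.1 187.9  92. ]
  V4 [253.6 353.8] area 259 len 30.6 yaw 4.6 [625.1 187.8  92. ]
  tri [625.  187.8  92.1] [0. 0.]
TD
  V3 [461.4 261.5] area 402 len 32.2 yaw 153.3 [453.2 209.7  87. ]
  V4 [324.2 214.2] area 462 len 32.0 yaw 154.8 [453.2 210.   87. ]
  tri [453.3 210.   86.4] [0. 0.]
OD
  V1 [320.5 216. ] area 457 len 32.2 yaw 19.3 [ 456.9 -281.9   87. ]
  V2 [170.5 167. ] area 492 len 32.9 yaw 19.1 [ 456.6 -282.2   87. ]
  tri [ 456.6 -282.    87.6] [0.1 0.1]
```

View pics/fin.png

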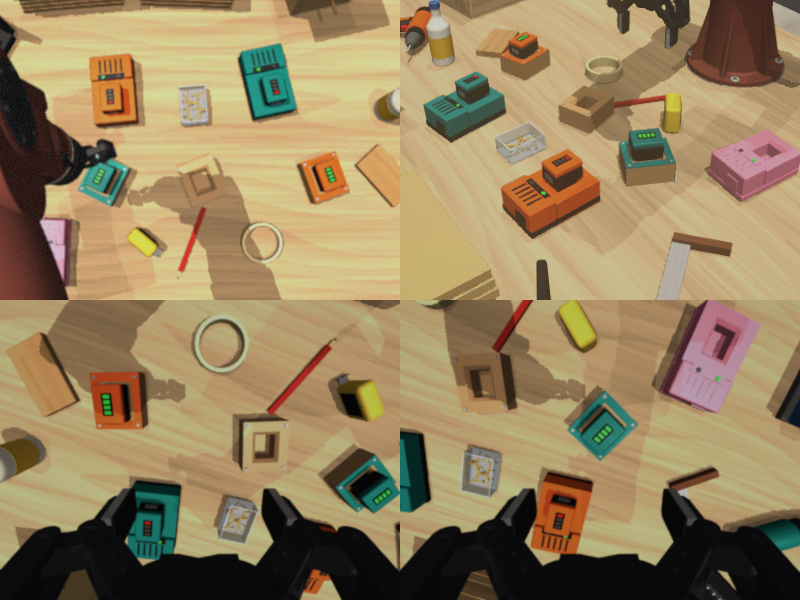

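The final picture shows both docks with green lamps, both chargers with red lamps, and the spare dock empty. The three pack heights I triangulated match fully seated packs. The pack on the teal charger could only be measured from one view, and it lies on its well axis there.

```bash
python3 -c "
from workcell import workorder
print(workorder.sign_off())"
```

```text
the job is handed in; nothing more can be done
None
```

The changeover is done and handed in at about 54 s on the robot's clock: both flat packs are on their own-colour chargers and both charged packs in their own-colour docks. Measured heights confirm three are fully down; the flat pack on the teal charger I judged seated from its contact height and a single view.

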